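Load a specimen carrier through the tester's spring flap

ROBOT

A 6-joint arm with a two-finger parallel gripper is mounted at the origin on the work surface. World frame = base frame: x ahead of the robot, y to its left, z up, the work surface at z = 0. Lengths are in mm, angles in degrees, forces in N, time in s.
With the tool pointing down it reaches from about 200 to 875 mm from the base axis. Payload 3.4 kg.
Tool frame: the origin (TCP) lies midway between the tips of the shut fingers; the grasp point (between the pads) lies 19 mm behind it; z points along the fingers, x is the direction in which the jaws open and shut, and the axes are right-handed (so a half turn about z gives the same grasp; the last joint's range is limited). The gripper opens to 94 mm and grips with 3 to 60 N. Pads are 16 mm wide; open, the fingers measure 119 mm over their backs; the gripper's body (75 mm by 177 mm) begins 78 mm behind the grasp point.
Start: joints at [-73.854, 15.808, 86.224, -0, 77.962, -6.933], TCP at [225.401, -529.018, 205.493] pointing down, gripper open.
Joint ranges: [-165.64, 165.64], [-43.16, 119.46], [12.63, 154.43], [-67.54, 247.53], [6.08, 155.33], [-154.97, 154.97]. Speed limits (degrees/s): [147.25, 147.25, 180, 180, 180, 180].

INTERFACE

Orientations are given as a 3x3 rotation matrix whose columns are the frame's x, y, z axes.
In Python, from workcell import arm gives the robot as it stands.
- The arm moves only by the tool move_arm, never from a script. Its argument "rows" is a list of rows, each an object of numbers: "dx", "dy", "dz": the shift along the tool's x, y, z in m; "yaw": the turn about the tool's z in rad; "grip": the opening in per cent of the stroke, from 0 (shut) to 100 (fully open). In form: [{"dx": .., "dy": .., "dz": .., "yaw": .., "grip": ..}, ...]. A call has 1 to 12 rows; each row shifts and turns the commanded pose from where the row before left it, along the tool's axes as they then stand; what a row does not reach is not made up. A row lasts 1/12 s, in which the tool goes at most 41.7 mm and 7.16 degrees, less where a joint would pass 70% of its speed; a pose out of reach is approached as far as the arm can. A call is refused whole if a number of a shift passes 0.0417 or a number of a turn 0.125, either way. A call with a gripper value outside its range is refused whole. The fingers move at their own pace and stop on an object; "grip_force" is the grip in N (left out, the last holds). Time passes only in rows, so rows that do not move let the fingers close. It gives the time, the measured TCP pose, the force and the opening at its end, in the units of the state.
- arm.observe(): the state, without advancing time (a new reading comes with each control period).
- arm.camera(name): name is "side" or "top"; returns the picture (420x560x3 uint8, red, green, blue); there is no depth.
- arm.camera_model(name): a dict with "intrinsics" (3x3 intrinsics, pixels), "eye" and "rotation" of the camera in the world. Camera axes: x right, y down, z forward; pixel columns grow to the right and rows downward; lengths in mm; the calibration is good to about 2 mm. A picture is of the moment at which its call begins. camera_model takes no time and is no camera call.
- arm.job_done(): hands the job in, once; it reports no verdict.
Trained networks look in the newest picture that a camera, given by its name, has taken for a name from the list of things; names that differ only in an ending like _2 or _b are one class to them, and where a whole thing is asked for, a point or a joint stands for the part that bears it (a point fixed in the world has none). Each returns a list of dicts, best first, with "confidence" (0 to 1); they miss things now and then, are a little off and sometimes report something else, mostly with a low value. They report only what shows in the picture. A call takes as long as a camera call. They do not tell look-alikes from the thing itself.
- arm.look_for(camera, target): "centre" ([x, y, z] in mm, in the coordinates of the camera as it stood for that picture, good to about 4 mm: the middle of the surface that is visible of it).
- arm.trace(camera, target): "pixels" (420x560 bool, what is visible of it).
The state is a dict: "time": time; "qpos": joint angles; "qvel": joint speeds; "joint_torque": joint torques, N m; "tcp_pos": TCP position; "eef_rot": TCP orientation; "force": force on the tool from outside, world axes, zero at the start; "wrist_torque": the same for the moment, N m; "grip_width": finger opening in mm.
Only numpy, scipy, OpenCV 4.12 (cv2) and the standard library are available. Lean on these libraries where they do the work, as an engineer would, in place of code of your own. Each camera call takes 0.05 s, during which the arm holds its last target.

TASK

Take the orange specimen carrier from the blue mat, push it down through the spring flap in the top of the white tester (the one with the black-and-yellow striped flap), feel for the pocket in the sprung bed inside and seat the carrier upright and fully home in it. Then let go and draw back so that the flap swings shut over it. Be gentle with the tester (no more than 20 N on it) and leave everything else where it is.

Things in the scene. Friction and masses are not known exactly. Their poses are not given: they have to be found in the camera images.
- carrier_center (a point): (sizes in mm) orange specimen carrier, upright on a blue mat (3 thick) with a blue and a grey one. 60 tall, 60-130 g: lower 20 is a foot 18 (x) by 30 (y), above it a blade 14 by 30. The point is its centre, 30 above its underside; z up. A half turn about z changes nothing. Grip it across the 30 width (fingers on its +y and -y faces) within 15 of the top
- tester: the tester to load: white box, in mm 180 (x) by 240 (y), 130 high, with a yellow-and-black striped flap in the middle of its top (the look-alikes at the table's sides have a plain yellow patch and are not listed). Origin: centre of its underside, z up. A strip 12 high stands on its top at x +54 to +82. More than 20 N on any part of it damages it
- hatch (a point): middle of the hatch opening, level with the tester's top (130 mm above its underside), axes as the tester's. Opening 38 (x) by 130 (y): fingers fit through only if they close along the tester's y. The top is 4 thick, the chamber below is hollow. A seated carrier's top is 40 below this point
- flap (a joint): flap angle, rad: 0 shut and level, 1.5 hanging down, stop 1.6. 38 mm long, 3 thick, hinged along the opening's -x edge (20 from its middle); opens only downwards, pushed by the carrier. Spring 0.04 N m shut, 0.1 open (3 to 6 N on the carrier, up and to +x). Shuts by itself once the carrier is fully seated and the fingers are out
- bed (a point): point at the middle of the tester, 42 mm above its underside, at the height of the flat bed under the flap; axes as the tester's. The bed floats on springs: starts to sink at about 1 N, then 1 N per mm, hard stop after 8. In it is one pocket for the carrier's foot: 23 (x) by 33.4 (y), 12 deep, 1 chamfer, so a seated carrier's centre is 18 above this point
- bed_range (a point): point at the bed's height, 17 mm to the +y side of the middle: the pocket's centre lies at the tester's x = 0 but anywhere from y = -17 to +17, locked, NOT measured. Feel for it: press the foot on the bed with 3-4 N at y = -20 and drag it to +y; the bed pops up round the foot at the pocket, whose wall stops it 1.7 past the pocket's centre. Back off 1.7, push down until home
- carrier_blue_center (a point): the blue specimen carrier, same shape as the orange one; a bystander. The point is its centre
- carrier_grey_center (a point): the grey specimen carrier, same shape; a bystander. The point is its centre
- multimeter: orange and black hand multimeter lying flat, 150 x 75 x 34; a bystander. Origin at its underside's centre
- screwdriver: screwdriver lying on the bench; a bystander
- jar: amber jar, 60 across, 80 high; a bystander. Origin at its underside's centre
- tape: yellow ring of tape, 90 across, 19 high; a bystander. Origin at its underside's centre
Not all that is in view belongs to the job. What is meant by the part that bears carrier_center is not green or pink, and is the smaller of those in its own colour.

How it is judged:
By the outcome, as a careful person would: the job done as asked, in the order asked, and still so for the second after the job is handed in, with the robot touching nothing.
It also fails if it takes over 58 s, if anything falls off the work surface, if the arm or the gripper's body presses on something with over 40 N, if the wrist force passes 120 N, or if a joint passes its speed limit or range.

## Working session

There is one attempt and no reset: what is moved stays moved. The work goes in short steps, Python scripts to look and compute and a tool call to move; the robot and the scene stay as the last step left them, time stands still between calls to the robot, and variables do not carry over. Pictures are saved under pics/ and viewed, and the job is handed in when it is done.

Besides the shell and the picture viewer there is one more tool, called after "Call:" by a JSON object that holds its "op" and its "data". move_arm: Moves the arm, as the interface text tells. Its arguments: {"type":"object","properties":{"rows":{"type":"array"},"grip_force":{"type":"number"}},"required":["rows"]}

```bash
mkdir -p pics; python3 - <<'E'
from workcell import arm
import cv2
s=arm.observe();print(s)
for n in("side","top"):
    im=arm.camera(n);cv2.imwrite(f"pics/{n}0.png",im[:,:,::-1])
    m=arm.camera_model(n);print(n,m)
    for t in("carrier_center","tester","hatch","flap"):
        for d in arm.look_for(n,t):
            import numpy as np
            w=np.array(m['rotation'])@np.array(d['centre'])+np.array(m['eye']);print(t,d['confidence'],w.round(1))
E
```

```text
{'time': 0.0, 'qpos': array([-7.38545313e+01,  1.58472945e+01,  8.62924556e+01,  7.46844678e-04,
        7.79603767e+01, -6.93181324e+00]), 'qvel': array([ 0.04799681,  0.07642406, -0.05554108, -0.07317671,  0.07335583,
        0.02946664]), 'joint_torque': array([ 1.36904888e-03, -4.04573822e+01, -2.37223560e+01,  7.03146891e-02,
        3.45434295e-02, -1.27986968e-04]), 'tcp_pos': array([ 225.24211456, -528.46263766,  204.62721332]), 'eef_rot': array([[ 3.91969449e-01, -9.19978112e-01, -4.73705240e-04],
       [-9.19976601e-01, -3.91969672e-01,  1.68215952e-03],
       [-1.73322803e-03, -2.23557405e-04, -9.99998473e-01]]), 'force': array([-0.6021435 ,  0.20322043, -0.09619483]), 'wrist_torque': array([-0.0116101 , -0.02570036, -0.01896662]), 'grip_width': 94.10703434823172}
side {'intrinsics': array([[477.44002288,   0.        , 271.28691164],
       [  0.        , 477.44002288, 215.51468316],
       [  0.        ,   0.        ,   1.        ]]), 'eye': array([-192.43018764,  732.57316306,  805.91574681]), 'rotation': array([[-0.68916244, -0.40790132,  0.59889201],
       [-0.72456
[... 292 characters left out ...]
-62.4 120.5]
flap 0.82 [ 536.4 -107.9  133.4]
top {'intrinsics': array([[399.11331843,   0.        , 288.76613692],
       [  0.        , 399.11331843, 208.03168921],
       [  0.        ,   0.        ,   1.        ]]), 'eye': array([ 408.10390021,   13.52062835, 1170.72121049]), 'rotation': array([[-0.00670733, -0.98947311,  0.1445613 ],
       [-0.99992472,  0.00812187,  0.00919714],
       [-0.01027444, -0.14448873, -0.9894531 ]])}
carrier_center 0.74 [577.9 360.   63.8]
carrier_center 0.71 [485.5 360.   73.7]
carrier_center 0.66 [600.7 232.8  57.9]
carrier_center 0.46 [648.6 380.   54.1]
tester 0.92 [ 534.1 -107.   129.1]
hatch 0.87 [ 528.6 -111.8  131.3]
flap 0.78 [ 536.4 -110.   125.8]
```

View pics/side0.png

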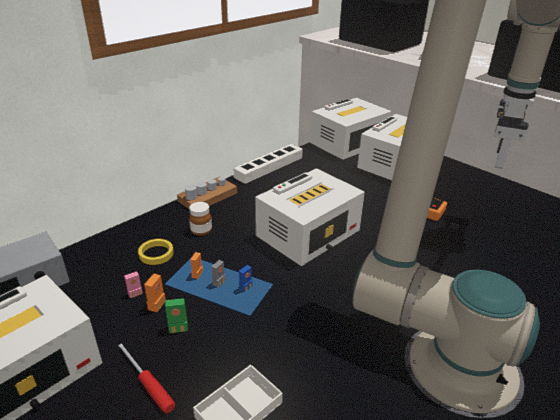

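View pics/top0.png

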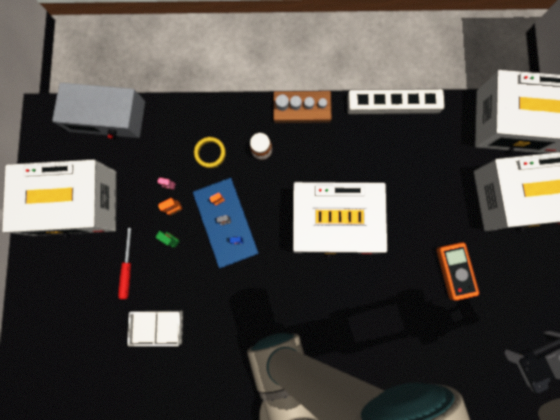

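```bash
cat > fit.py <<'E'
from workcell import arm
import cv2,numpy as np
from scipy.optimize import minimize
M={n:arm.camera_model(n) for n in("side","top")}
def proj(n,P):
    m=M[n];c=(np.asarray(P,float)-m['eye'])@np.array(m['rotation']);u=c@np.array(m['intrinsics']).T
    return u[:,:2]/u[:,2:]
def box(x0,x1,y0,y1,z0,z1): return np.array([[x,y,z] for x in(x0,x1) for y in(y0,y1) for z in(z0,z1)],float)
CAR=[box(-9,9,-15,15,0,20),box(-7,7,-15,15,20,60)]
TES=[box(-90,90,-120,120,0,130),box(54,82,-60,60,130,142)]
def place(B,x,y,a,z=0):
    c,s=np.cos(a),np.sin(a);return B@np.array([[c,s,0],[-s,c,0],[0,0,1]])+[x,y,z]
S=8
def sil(n,boxes,p,z,off=(0,0)):
    im=np.zeros((420,560),np.uint8)
    sc=4
    pts=[proj(n,place(b,*p,z))+off for b in boxes]
    al=np.vstack(pts);lo=np.floor(al.min(0)).astype(int)-6;hi=np.ceil(al.max(0)).astype(int)+6
    big=np.zeros(((hi-lo)[1]*sc,(hi-lo)[0]*sc),np.uint8)
    for q in pts:
        h=cv2.convexHull(((( q-lo+.5)*sc-.5)*16).astype(np.int32));cv2.fillConvexPoly(big,h,255,shift=4)
    sm=cv2.resize(big,tuple(hi-lo),interpolation=cv2.INTER_AREA).astype(float)/255
    out=np.zeros((420,560));out[lo[1]:hi[1],lo[0]:hi[0]]=sm[:420,:560];return out
def tr(n,t,near):
    best=None
    u=proj(n,[near])[0]
    for d in arm.trace(n,t):
        m=np.array(d['pixels']);r,c=np.nonzero(m)
        if len(r)==0: continue
        e=np.hypot(c.mean()-u[0],r.mean()-u[1])
        if best is None or e<best[0]: best=(e,d['confidence'],m)
    print(n,t,best[:2],best[2].sum());return best[2].astype(float)
def fit(masks,boxes,x0,z,yaws):
    res=[]
    for a in yaws:
        f=lambda p:sum((np.abs(sil(n,boxes,p,z)-m)).sum()/m.sum() for n,m in masks.items())
        r=minimize(f,[*x0,a],method='Nelder-Mead',options=dict(initial_simplex=[[*x0,a],[x0[0]+8,x0[1],a],[x0[0],x0[1]+8,a],[*x0,a+.3]],xatol=.05,fatol=1e-4))
        res.append((r.fun,r.x))
    res.sort(key=lambda t:t[0]);return res
E
python3 - <<'E'
from fit import *
ims={}
for n in("side","top"): ims[n]=arm.camera(n)
mc={n:tr(n,"carrier_center",(600,232,33)) for n in M}
mt={n:tr(n,"tester",(536,-109,90)) for n in M}
for ms,b,x0,z,nm in((mc,CAR,(600,232),3,'car'),(mt,TES,(536,-109),0,'tes')):
    for k in('side','top',None):
        mm=ms if k is None else {k:ms[k]}
        for r in fit(mm,b,x0,z,np.arange(0,3.1,.5) if nm=='car' else(-.1,.1))[:3]: print(nm,k,round(r[0],3),r[1][:2].round(1),np.degrees(r[1][2]).round(1))
np.savez('m.npz',**{'c'+k:v for k,v in mc.items()},**{'t'+k:v for k,v in mt.items()})
a=cv2.resize(ims['side'][240:300,160:290],None,fx=6,fy=6,interpolation=cv2.INTER_CUBIC)
b=cv2.resize(ims['top'][175:270,190:260],None,fx=6,fy=6,interpolation=cv2.INTER_CUBIC)
cv2.imwrite('pics/c1.png',a[:,:,::-1]);cv2.imwrite('pics/c2.png',b[:,:,::-1])
E
```

```text
side carrier_center (np.float64(1.449452009384627), 0.76) 252
top carrier_center (np.float64(0.7582753606965646), 0.66) 97
side tester (np.float64(7.006259199150341), 0.98) 7233
top tester (np.float64(1.3407074064100075), 0.76) 6298
car side 0.067 [603.7 226.9] 32.7
car side 0.067 [603.7 226.9] 212.9
car side 0.068 [603.7 226.9] 33.3
car top 0.211 [602.4 233. ] 225.4
car top 0.211 [602.4 233. ] 45.5
car top 0.215 [601.8 232.9] 44.9
car None 0.483 [601.7 229.9] 31.3
car None 0.484 [601.6 230.3] 212.8
car None 0.484 [601.5 230.4] 212.8
tes side 0.013 [ 538.5 -116.8] -0.8
tes side 0.013 [ 538.5 -116.7] -0.8
tes top 0.031 [ 534.8 -108.4] -0.7
tes top 0.032 [ 535.  -108.1] -1.1
tes None 0.084 [ 535.7 -109.7] -1.5
tes None 0.085 [ 535.8 -111.7] -1.5
```

View pics/c1.png

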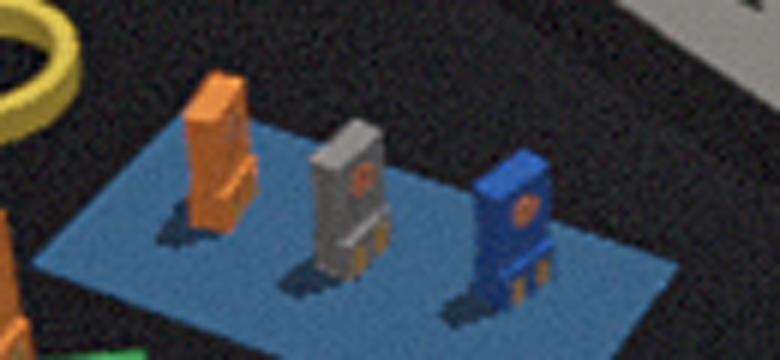

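View pics/c2.png

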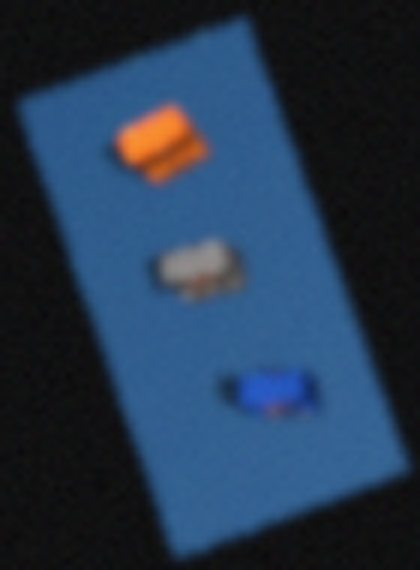

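```bash
python3 - <<'E'
from fit import *
s=arm.observe();T=s['tcp_pos'];R=s['eef_rot']
ms=np.load('m.npz')
for n in M:
    im=cv2.imread(f'pics/{n}0.png')
    u=proj(n,[T+R@np.array([x,0,z]) for x in(-47,47,-59.5,59.5,0) for z in(0,)]);print(n,u.round(1).tolist())
    b=im.copy()
    c0=np.floor(u.mean(0)).astype(int)
    x0=max(0,min(560-100,c0[0]-60));y0=max(0,min(420-100,c0[1]-50))
    cr=cv2.resize(b[y0:y0+100,x0:x0+100],None,fx=6,fy=6,interpolation=cv2.INTER_CUBIC)
    for q in u: cv2.circle(cr,tuple((((q-[x0,y0])+.5)*6).astype(int)),3,(0,255,0),-1)
    cv2.imwrite(f'pics/g_{n}.png',cr)
    # tester overlay
    for k,(p) in enumerate([(534.8,-108.4,-.015),(538.5,-116.8,-.015)]):
        for bx in TES:
            q=proj(n,place(bx,*p));
            for i in range(8):
                for j in range(i):
                    if (np.abs(bx[i]-bx[j])>0).sum()==1: cv2.line(b,tuple((q[i]*8).astype(int)),tuple((q[j]*8).astype(int)),[(0,255,0),(0,0,255)][k],1,shift=3)
    y0,x0=(160,240) if n=='side' else (160,270)
    cv2.imwrite(f'pics/t_{n}.png',cv2.resize(b[y0:y0+110,x0:x0+140],None,fx=5,fy=5,interpolation=cv2.INTER_CUBIC))
E
python3 -c "
import cv2,numpy as np
a=[cv2.imread('pics/%s.png'%k) for k in('g_side','g_top')]
cv2.imwrite('pics/g.png',cv2.resize(np.hstack(a),(800,400)))
a=[cv2.imread('pics/%s.png'%k) for k in('t_side','t_top')]
cv2.imwrite('pics/t.png',cv2.resize(np.hstack(a),(800,314)))"
```

```text
side [[497.1, 168.2], [498.3, 153.7], [497.0, 170.2], [498.4, 151.9], [497.7, 160.8]]
top [[509.9, 352.9], [546.0, 336.2], [505.1, 355.1], [550.8, 333.9], [528.0, 344.5]]
```

View pics/g.png

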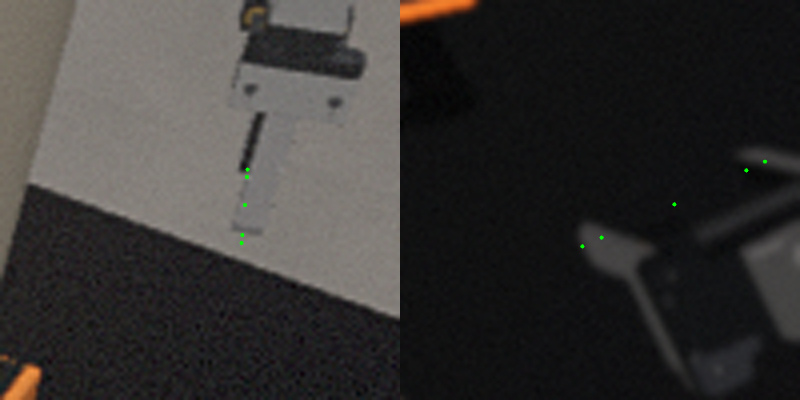

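View pics/t.png

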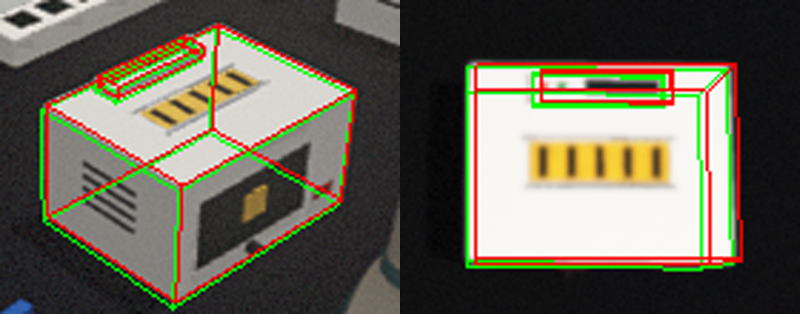

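Call:
{"op": "move_arm", "data": {"rows": [{"dx": -0.023,"dy": -0.0269,"grip": 65},{"dx": -0.023,"dy": -0.0269},{"dx": -0.023,"dy": -0.0269},{"dx": -0.023,"dy": -0.0269},{"dx": -0.023,"dy": -0.0269},{"dx": -0.023,"dy": -0.0269},{"dx": -0.023,"dy": -0.0269},{"dx": -0.023,"dy": -0.0269},{"dx": -0.023,"dy": -0.0269},{"dx": -0.023,"dy": -0.0269},{"dx": -0.023,"dy": -0.0269},{"dx": -0.023,"dy": -0.0269}]}}

```text
validation failed for argument at $.ro...
```

Call:
{"op": "move_arm", "data": {"rows": [{"dx": -0.023,"dy": -0.0269},{"dx": -0.023,"dy": -0.0269},{"dx": -0.023,"dy": -0.0269},{"dx": -0.023,"dy": -0.0269},{"dx": -0.023,"dy": -0.0269},{"dx": -0.023,"dy": -0.0269},{"dx": -0.023,"dy": -0.0269},{"dx": -0.023,"dy": -0.0269},{"dx": -0.023,"dy": -0.0269},{"dx": 0,"yaw": -0.08},{"yaw": -0.08},{"dx": 0}]}}

```text
validation failed for argument at $.ro...
```

Call:
{"op": "move_arm", "data": {"rows": [{"dx": -0.023,"dy": -0.0269,"dz": 0,"yaw": 0,"grip": 65},{"dx": -0.023,"dy": -0.0269,"dz": 0,"yaw": 0,"grip": 65},{"dx": -0.023,"dy": -0.0269,"dz": 0,"yaw": 0,"grip": 65},{"dx": -0.023,"dy": -0.0269,"dz": 0,"yaw": 0,"grip": 65},{"dx": -0.023,"dy": -0.0269,"dz": 0,"yaw": 0,"grip": 65},{"dx": -0.023,"dy": -0.0269,"dz": 0,"yaw": 0,"grip": 65},{"dx": -0.023,"dy": -0.0269,"dz": 0,"yaw": 0,"grip": 65},{"dx": -0.023,"dy": -0.0269,"dz": 0,"yaw": 0,"grip": 65},{"dx": -0.023,"dy": -0.0269,"dz": 0,"yaw": 0,"grip": 65},{"dx": -0.023,"dy": -0.0269,"dz": 0,"yaw": 0,"grip": 65},{"dx": -0.023,"dy": -0.0269,"dz": 0,"yaw": 0,"grip": 65},{"dx": -0.023,"dy": -0.0269,"dz": 0,"yaw": 0,"grip": 65}]}}

```text
time: 1.8
tcp_pos: [414.6, -147.0, 205.8]
eef_rot: [[0.392, -0.92, 0.001], [-0.92, -0.392, -0.001], [0.001, -0.0, -1.0]]
force: [0.3, -0.6, 0.7]
grip_width: 60.9
```

Call:
{"op": "move_arm", "data": {"rows": [{"dx": -0.023,"dy": -0.0269,"dz": 0,"yaw": 0,"grip": 65},{"dx": -0.023,"dy": -0.0269,"dz": 0,"yaw": 0,"grip": 65},{"dx": -0.023,"dy": -0.0269,"dz": 0,"yaw": 0,"grip": 65},{"dx": -0.023,"dy": -0.0269,"dz": 0,"yaw": 0,"grip": 65},{"dx": -0.023,"dy": -0.0269,"dz": 0,"yaw": 0,"grip": 65},{"dx": -0.023,"dy": -0.0269,"dz": 0,"yaw": 0,"grip": 65},{"dx": -0.023,"dy": -0.0269,"dz": 0,"yaw": 0,"grip": 65},{"dx": -0.023,"dy": -0.0269,"dz": 0,"yaw": 0,"grip": 65},{"dx": -0.023,"dy": -0.0269,"dz": 0,"yaw": 0,"grip": 65},{"dx": -0.023,"dy": -0.0269,"dz": 0,"yaw": -0.075,"grip": 65},{"dx": -0.023,"dy": -0.0269,"dz": 0.02,"yaw": -0.075,"grip": 65},{"dx": 0,"dy": 0,"dz": 0.04,"yaw": 0,"grip": 65}]}}

```text
time: 2.8
tcp_pos: [591.6, 208.3, 149.4]
eef_rot: [[0.53, -0.848, 0.015], [-0.848, -0.53, 0.007], [0.002, -0.016, -1.0]]
force: [1.3, 0.2, 0.8]
grip_width: 60.8
```

```bash
cat > show.py <<'E'
from fit import *
import sys
tag,half=sys.argv[1],int(sys.argv[2])
s=arm.observe();T=s['tcp_pos'];R=s['eef_rot'];print(T.round(1),R[:2,0].round(4),s['force'].round(1),s['grip_width'].round(1),s['time'])
w=s['grip_width']/2
o=[]
for n in M:
    im=arm.camera(n)[:,:,::-1];cv2.imwrite(f'pics/{tag}_{n}.png',im)
    pts=[T+R@np.array([x,y,z]) for x,y,z in((-w,0,0),(w,0,0),(0,0,-19))]
    u=proj(n,pts);c=np.round(u[2]).astype(int)
    x0=max(0,min(560-2*half,c[0]-half));y0=max(0,min(420-2*half,c[1]-half));f=400/(2*half)
    cr=cv2.resize(im[y0:y0+2*half,x0:x0+2*half],(400,400),interpolation=cv2.INTER_CUBIC)
    for q in u: cv2.circle(cr,tuple(((q-[x0,y0]+.5)*f).astype(int)),3,(0,255,0),1)
    o.append(cr)
cv2.imwrite(f'pics/{tag}.png',np.hstack(o))
E
python3 show.py a1 45
```

```text
Traceback (most recent call last):
  File "show.py", line 4, in <module>
    s=arm.observe();T=s['tcp_pos'];R=s['eef_rot'];print(T.round(1),R[:2,0].round(4),s['force'].round(1),s['grip_width'].round(1),s['time'])
                                                                                                        ^^^^^^^^^^^^^^^^^^^^^
AttributeError: 'float' object has no attribute 'round'
```

```bash
sed -i "s/s\['grip_width'\].round(1)/s['grip_width']/" show.py; python3 show.py a1 45
```

```text
[591.6 208.3 149.4] [ 0.5305 -0.8477] [1.3 0.2 0.8] 60.83221886592944 2.8
```

View pics/a1.png

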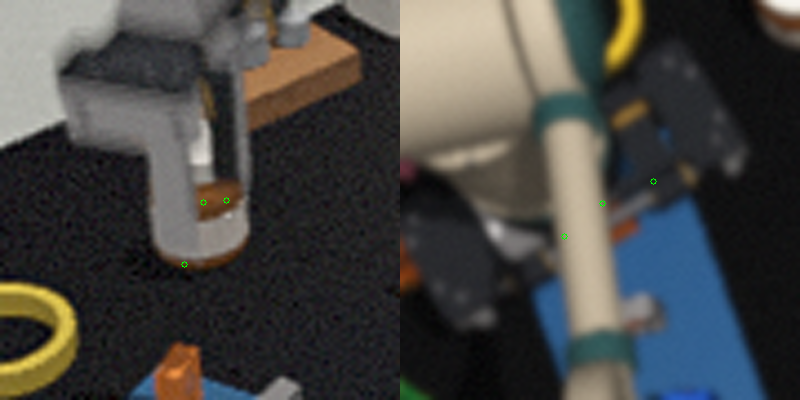

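Call:
{"op": "move_arm", "data": {"rows": [{"dx": -0.007,"dy": -0.0105,"dz": 0.02,"yaw": 0,"grip": 65},{"dx": -0.007,"dy": -0.0105,"dz": 0.02,"yaw": 0,"grip": 65},{"dx": 0,"dy": 0,"dz": 0,"yaw": 0,"grip": 65},{"dx": 0,"dy": 0,"dz": 0,"yaw": 0,"grip": 65}]}}

```text
time: 3.23
tcp_pos: [595.0, 223.4, 105.9]
eef_rot: [[0.525, -0.851, -0.001], [-0.851, -0.525, -0.001], [0.0, 0.002, -1.0]]
force: [-0.6, 0.0, 0.3]
grip_width: 61.6
```

```bash
python3 show.py a2 45
```

```text
[595.  223.4 105.9] [ 0.5249 -0.8512] [-0.6  0.   0.3] 61.56580309510922 3.2333
```

View pics/a2.png

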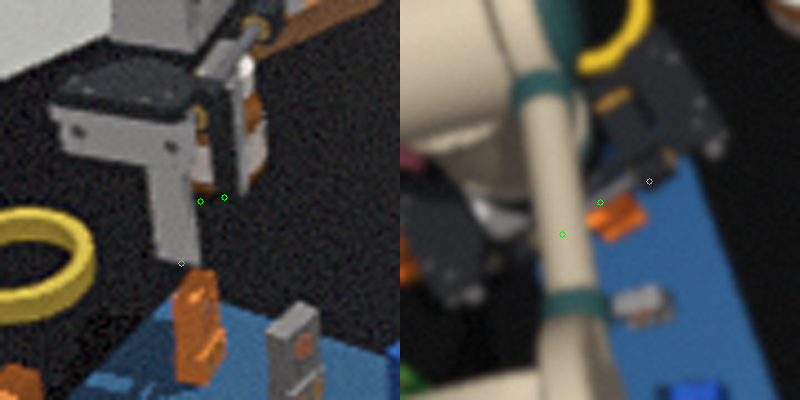

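Call:
{"op": "move_arm", "data": {"rows": [{"dx": -0.001,"dy": -0.0098,"dz": 0.016,"yaw": 0,"grip": 65},{"dx": 0,"dy": 0,"dz": 0.016,"yaw": 0,"grip": 65},{"dx": 0,"dy": 0,"dz": 0,"yaw": 0,"grip": 65},{"dx": 0,"dy": 0,"dz": 0,"yaw": 0,"grip": 65}]}}

```text
time: 3.67
tcp_pos: [603.0, 229.4, 74.5]
eef_rot: [[0.524, -0.851, 0.0], [-0.851, -0.524, -0.0], [0.0, 0.0, -1.0]]
force: [0.2, -0.3, 0.1]
grip_width: 60.9
```

```bash
python3 show.py a3 35
```

```text
[603.  229.4  74.5] [ 0.5245 -0.8514] [ 0.2 -0.3  0.1] 60.940218056862875 3.6667
```

View pics/a3.png

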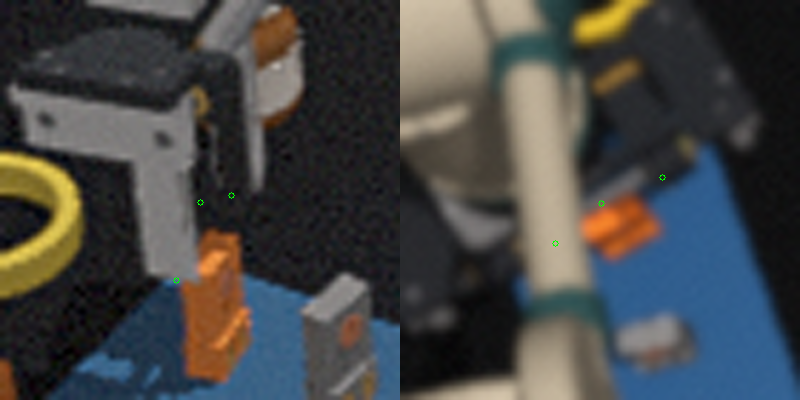

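```bash
cat > ov.py <<'E'
from fit import *
import sys
def ov(tag,poses,half,boxes=CAR,z=3,c3=None,out='o'):
    o=[]
    for n in M:
        im=cv2.imread(f'pics/{tag}_{n}.png')
        c=np.round(proj(n,[c3])[0]).astype(int);x0,y0=np.clip(c-half,0,[560-2*half,420-2*half]);f=400/(2*half)
        cr=cv2.resize(im[y0:y0+2*half,x0:x0+2*half],(400,400),interpolation=cv2.INTER_CUBIC)
        for k,p in enumerate(poses):
            for b in boxes:
                q=((proj(n,place(b,*p,z))-[x0,y0]+.5)*f*8).astype(int)
                for i in range(8):
                    for j in range(i):
                        if (np.abs(b[i]-b[j])>0).sum()==1: cv2.line(cr,tuple(q[i].tolist()),tuple(q[j].tolist()),[(0,255,0),(0,0,255),(255,0,255)][k],1,shift=3)
        o.append(cr)
    cv2.imwrite(f'pics/{out}.png',np.hstack(o))
E
cp pics/side0.png pics/z_side.png; cp pics/top0.png pics/z_top.png
python3 - <<'E'
from ov import *
a=np.radians(32)
ov('z',[(603,229.5,a),(602.4,233,a)],22,c3=(603,230,33),out='o1')
E
```

```text
(no output)
```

View pics/o1.png

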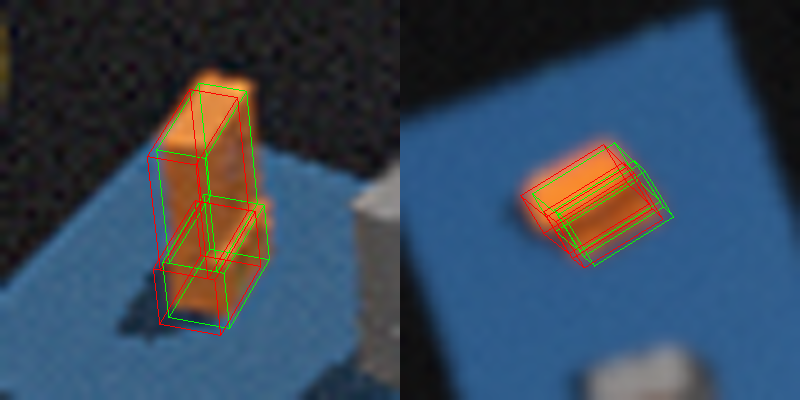

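```bash

python3 - <<'E'
from ov import *
a=np.radians(32)
ov('z',[(606,228.5,a),(606,231,np.radians(30))],22,c3=(603,230,33),out='o2')
E
```

```text
(no output)
```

View pics/o2.png

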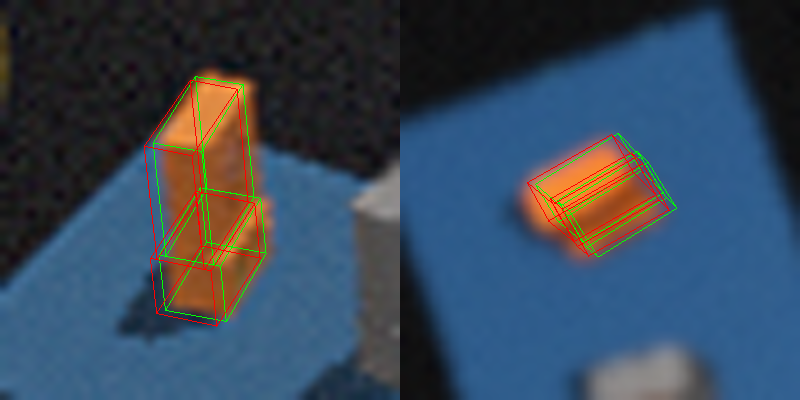

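```bash

cat >> ov.py <<'E'
def fing(tag,half,car=None,out='o',z=3,c3=None,extra=[]):
    s=arm.observe();T=s['tcp_pos'];R=s['eef_rot'];w=s['grip_width']/2
    o=[]
    c3=T if c3 is None else c3
    for n in M:
        im=cv2.imread(f'pics/{tag}_{n}.png')
        c=np.round(proj(n,[c3])[0]).astype(int);x0,y0=np.clip(c-half,0,[560-2*half,420-2*half]);f=400/(2*half)
        cr=cv2.resize(im[y0:y0+2*half,x0:x0+2*half],(400,400),interpolation=cv2.INTER_CUBIC)
        L=[((0,255,0),b,b@R.T+T) for b in (box(-w-12.5,-w,-8,8,-40,0),box(w,w+12.5,-8,8,-40,0))]
        if car is not None: L+=[((0,0,255),b,place(b,*car,z)) for b in CAR]
        L+=extra
        for col,b,W in L:
            q=((proj(n,W)-[x0,y0]+.5)*f*8).astype(int)
            for i in range(8):
                for j in range(i):
                    if (np.abs(b[i]-b[j])>1e-6).sum()==1: cv2.line(cr,tuple(q[i].tolist()),tuple(q[j].tolist()),col,1,shift=3)
        o.append(cr)
    cv2.imwrite(f'pics/{out}.png',np.hstack(o))
E
python3 - <<'E'
from ov import *
fing('a3',30,car=(603,229.4,np.radians(31.6)),out='o3')
E
```

```text
(no output)
```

View pics/o3.png

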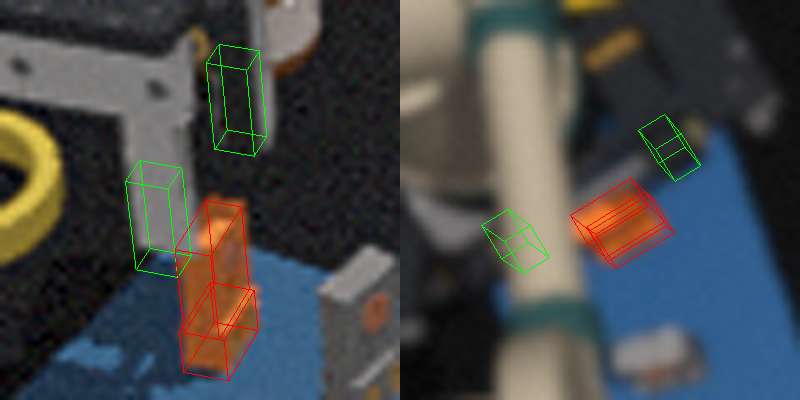

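Call:
{"op": "move_arm", "data": {"rows": [{"dx": 0,"dy": 0,"dz": 0.01,"yaw": 0,"grip": 65},{"dx": 0,"dy": 0,"dz": 0.01,"yaw": 0,"grip": 65},{"dx": 0,"dy": 0,"dz": 0.01,"yaw": 0,"grip": 65},{"dx": 0,"dy": 0,"dz": 0.009,"yaw": 0,"grip": 65},{"dx": 0,"dy": 0,"dz": 0,"yaw": 0,"grip": 65},{"dx": 0,"dy": 0,"dz": 0,"yaw": 0,"grip": 65}]}}

```text
time: 4.27
tcp_pos: [602.3, 230.0, 33.2]
eef_rot: [[0.525, -0.851, -0.002], [-0.851, -0.525, -0.001], [-0.001, 0.002, -1.0]]
force: [1.0, -0.2, 0.0]
grip_width: 60.9
```

```bash
python3 show.py a4 30
```

```text
[602.3 230.   33.2] [ 0.5251 -0.851 ] [ 1.  -0.2  0. ] 60.89294264877156 4.2667
```

View pics/a4.png

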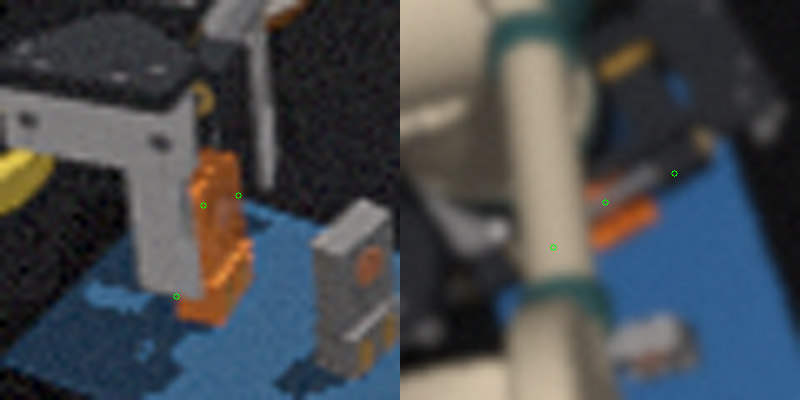

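Call:
{"op": "move_arm", "data": {"rows": [{"dx": 0,"dy": 0,"dz": 0,"yaw": 0,"grip": 45},{"dx": 0,"dy": 0,"dz": 0,"yaw": 0,"grip": 40},{"dx": 0,"dy": 0,"dz": 0,"yaw": 0,"grip": 35},{"dx": 0,"dy": 0,"dz": 0,"yaw": 0,"grip": 25},{"dx": 0,"dy": 0,"dz": 0,"yaw": 0,"grip": 15},{"dx": 0,"dy": 0,"dz": 0,"yaw": 0,"grip": 10},{"dx": 0,"dy": 0,"dz": 0,"yaw": 0,"grip": 10}], "grip_force": 30}}

```text
time: 4.95
tcp_pos: [603.3, 230.2, 34.6]
eef_rot: [[0.525, -0.851, 0.0], [-0.851, -0.525, -0.0], [0.0, -0.0, -1.0]]
force: [-0.2, 0.3, 0.9]
grip_width: 29.8
```

```bash
python3 show.py a5 30
```

```text
[603.3 230.2  34.6] [ 0.5251 -0.851 ] [-0.2  0.3  0.9] 29.780793629332972 4.95
```

View pics/a5.png

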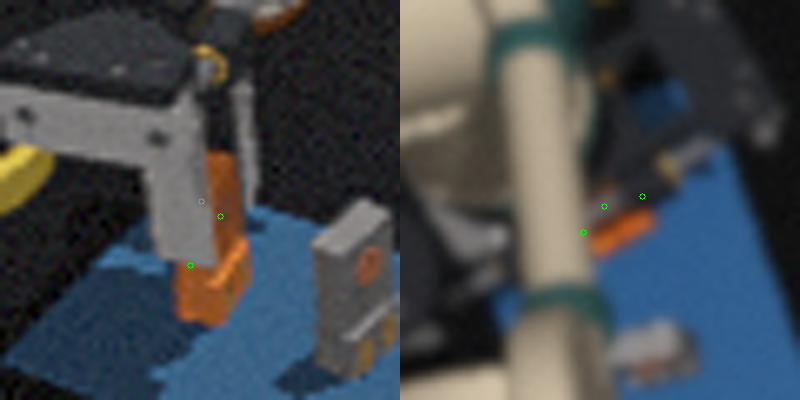

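Call:
{"op": "move_arm", "data": {"rows": [{"dx": 0,"dy": 0,"dz": -0.015,"yaw": 0,"grip": 10},{"dx": 0,"dy": 0,"dz": -0.03,"yaw": 0,"grip": 10},{"dx": 0,"dy": 0,"dz": -0.035,"yaw": 0,"grip": 10},{"dx": 0,"dy": 0,"dz": -0.035,"yaw": 0,"grip": 10},{"dx": 0,"dy": 0,"dz": -0.035,"yaw": 0,"grip": 10},{"dx": 0,"dy": 0,"dz": -0.03,"yaw": 0,"grip": 10},{"dx": 0.01,"dy": 0.01,"dz": 0,"yaw": 0,"grip": 10},{"dx": 0.02,"dy": 0.02,"dz": 0,"yaw": 0,"grip": 10},{"dx": 0.027,"dy": 0.025,"dz": 0,"yaw": 0,"grip": 10},{"dx": 0.027,"dy": 0.025,"dz": 0,"yaw": 0,"grip": 10},{"dx": 0.027,"dy": 0.025,"dz": 0,"yaw": 0,"grip": 10},{"dx": 0.027,"dy": 0.025,"dz": 0,"yaw": 0,"grip": 10}]}}

```text
time: 6.05
tcp_pos: [563.3, 42.8, 213.1]
eef_rot: [[0.526, -0.851, -0.002], [-0.851, -0.526, -0.0], [-0.001, 0.002, -1.0]]
force: [0.3, -1.1, -1.1]
grip_width: 29.8
```

Call:
{"op": "move_arm", "data": {"rows": [{"dx": 0.027,"dy": 0.025,"dz": 0,"yaw": 0,"grip": 10},{"dx": 0.027,"dy": 0.025,"dz": 0,"yaw": 0,"grip": 10},{"dx": 0.027,"dy": 0.025,"dz": 0,"yaw": 0,"grip": 10},{"dx": 0.02,"dy": 0.02,"dz": 0,"yaw": 0,"grip": 10},{"dx": 0.013,"dy": 0.011,"dz": 0,"yaw": 0,"grip": 10},{"dx": 0,"dy": 0,"dz": 0,"yaw": 0.095,"grip": 10},{"dx": 0,"dy": 0,"dz": 0,"yaw": 0.095,"grip": 10},{"dx": 0,"dy": 0,"dz": 0,"yaw": 0.095,"grip": 10},{"dx": 0,"dy": 0,"dz": 0,"yaw": 0.095,"grip": 10},{"dx": 0,"dy": 0,"dz": 0,"yaw": 0.095,"grip": 10},{"dx": 0,"dy": 0,"dz": 0,"yaw": 0.095,"grip": 10},{"dx": 0,"dy": 0,"dz": 0,"yaw": 0,"grip": 10}]}}

```text
time: 7.05
tcp_pos: [533.5, -108.2, 213.1]
eef_rot: [[-0.019, -1.0, -0.002], [-1.0, 0.019, 0.001], [-0.001, 0.002, -1.0]]
force: [-0.3, 0.8, -1.4]
grip_width: 30.0
```

```bash
python3 show.py b1 60
```

```text
[ 533.5 -108.2  213.1] [-0.019  -0.9998] [-0.3  0.8 -1.4] 30.00063669727845 7.05
```

View pics/b1.png

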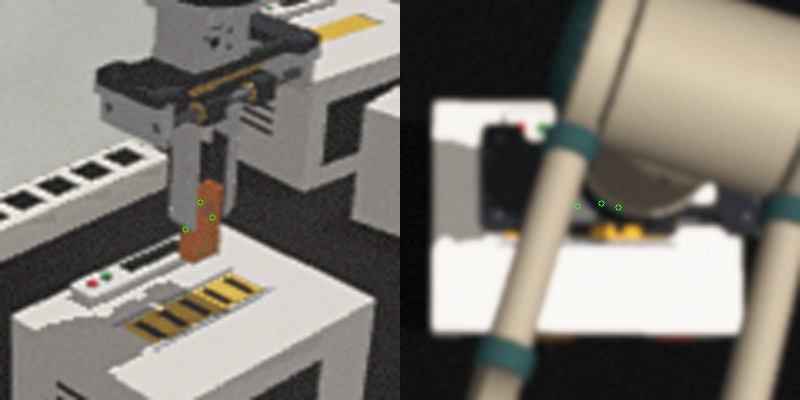

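Call:
{"op": "move_arm", "data": {"rows": [{"dx": 0.011,"dy": -0.002,"dz": 0.01,"yaw": 0,"grip": 10},{"dx": 0.01,"dy": 0,"dz": 0.015,"yaw": 0,"grip": 10},{"dx": 0,"dy": 0,"dz": 0.013,"yaw": 0,"grip": 10},{"dx": 0,"dy": 0,"dz": 0.005,"yaw": 0,"grip": 10},{"dx": 0,"dy": 0,"dz": 0,"yaw": 0,"grip": 10},{"dx": 0,"dy": 0,"dz": 0,"yaw": 0,"grip": 10}]}}

```text
time: 7.65
tcp_pos: [536.1, -129.5, 171.1]
eef_rot: [[-0.017, -1.0, -0.001], [-1.0, 0.017, 0.0], [-0.0, 0.001, -1.0]]
force: [0.5, -0.6, 0.2]
grip_width: 29.7
```

```bash
python3 show.py b2 45; cat >> ov.py <<'E'
def rail(x,y,a):
    return [((255,0,255),b,place(b,x,y,a)) for b in (box(-20,19,-65,65,130,130.01),box(-90,90,-120,120,0,130))]
def held(dx=0,dz=0):
    s=arm.observe();T=s['tcp_pos'];R=s['eef_rot']
    F=R@np.diag([1,1,1.])
    o=[]
    for b in CAR:
        c=b.copy(); q=np.stack([c[:,1],-c[:,0]+dx,31.6+dz-c[:,2]],1)  # tool x along width
        o.append(((0,0,255),b,q@R.T+T))
    return o
E
python3 -c "
from ov import *
fing('b2',40,extra=rail(535.5,-110,-.017)+held(),out='o4')"
```

```text
[ 536.1 -129.5  171.1] [-0.0168 -0.9999] [ 0.5 -0.6  0.2] 29.697317202764246 7.65
```

View pics/b2.png

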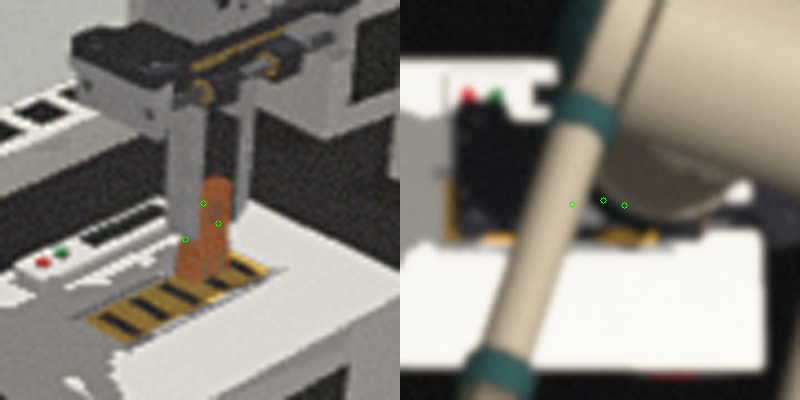

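View pics/o4.png

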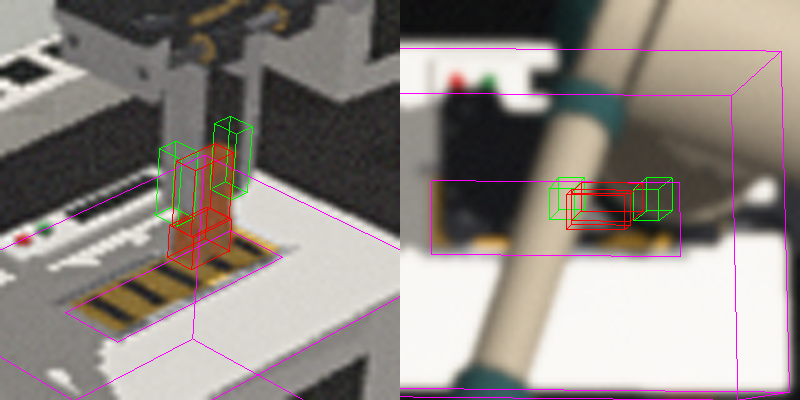

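Call:
{"op": "move_arm", "data": {"rows": [{"dx": 0,"dy": 0,"dz": 0.003,"yaw": 0,"grip": 10},{"dx": 0,"dy": 0,"dz": 0.003,"yaw": 0,"grip": 10},{"dx": 0,"dy": 0,"dz": 0.003,"yaw": 0,"grip": 10},{"dx": 0,"dy": 0,"dz": 0.003,"yaw": 0,"grip": 10},{"dx": 0,"dy": 0,"dz": 0.003,"yaw": 0,"grip": 10},{"dx": 0,"dy": 0,"dz": 0,"yaw": 0,"grip": 10}]}}

```text
time: 8.25
tcp_pos: [536.3, -129.2, 156.5]
eef_rot: [[-0.017, -1.0, 0.0], [-1.0, 0.017, -0.0], [0.0, -0.0, -1.0]]
force: [-0.7, 0.2, 3.6]
grip_width: 29.6
```

Call:
{"op": "move_arm", "data": {"rows": [{"dx": 0,"dy": 0,"dz": 0.003,"yaw": 0,"grip": 10},{"dx": 0,"dy": 0,"dz": 0.003,"yaw": 0,"grip": 10},{"dx": 0,"dy": 0,"dz": 0.003,"yaw": 0,"grip": 10},{"dx": 0,"dy": 0,"dz": 0.003,"yaw": 0,"grip": 10},{"dx": 0,"dy": 0,"dz": 0,"yaw": 0,"grip": 10}]}}

```text
time: 8.67
tcp_pos: [536.9, -129.5, 143.8]
eef_rot: [[-0.017, -1.0, 0.001], [-1.0, 0.017, -0.0], [0.0, -0.001, -1.0]]
force: [3.3, -0.4, 0.1]
grip_width: 30.0
```

Call:
{"op": "move_arm", "data": {"rows": [{"dx": 0,"dy": -0.002,"dz": 0,"yaw": 0,"grip": 10},{"dx": 0,"dy": -0.002,"dz": 0,"yaw": 0,"grip": 10},{"dx": 0,"dy": -0.001,"dz": 0,"yaw": 0,"grip": 10},{"dx": 0,"dy": 0,"dz": 0,"yaw": 0,"grip": 10}]}}

```text
time: 9.0
tcp_pos: [541.4, -129.2, 144.4]
eef_rot: [[-0.017, -1.0, -0.0], [-1.0, 0.017, 0.0], [-0.0, 0.0, -1.0]]
force: [1.4, -0.7, 0.9]
grip_width: 29.7
```

Call:
{"op": "move_arm", "data": {"rows": [{"dx": 0,"dy": -0.001,"dz": 0,"yaw": 0,"grip": 10},{"dx": 0,"dy": 0,"dz": 0,"yaw": 0,"grip": 10}]}}

```text
time: 9.17
tcp_pos: [542.2, -129.2, 144.4]
eef_rot: [[-0.017, -1.0, -0.0], [-1.0, 0.017, 0.0], [-0.0, 0.0, -1.0]]
force: [0.4, -0.4, 1.1]
grip_width: 30.0
```

Call:
{"op": "move_arm", "data": {"rows": [{"dx": 0,"dy": -0.001,"dz": 0,"yaw": 0,"grip": 10},{"dx": 0,"dy": 0,"dz": 0,"yaw": 0,"grip": 10}]}}

```text
time: 9.33
tcp_pos: [543.2, -129.2, 144.4]
eef_rot: [[-0.017, -1.0, -0.0], [-1.0, 0.017, 0.0], [-0.0, 0.0, -1.0]]
force: [0.6, 0.1, 1.4]
grip_width: 30.2
```

Call:
{"op": "move_arm", "data": {"rows": [{"dx": 0,"dy": -0.001,"dz": 0,"yaw": 0,"grip": 10},{"dx": 0,"dy": 0,"dz": 0,"yaw": 0,"grip": 10}]}}

```text
time: 9.5
tcp_pos: [544.2, -129.3, 144.4]
eef_rot: [[-0.017, -1.0, -0.0], [-1.0, 0.017, 0.0], [-0.0, 0.0, -1.0]]
force: [1.6, 0.5, 0.7]
grip_width: 29.8
```

Call:
{"op": "move_arm", "data": {"rows": [{"dx": 0,"dy": -0.001,"dz": 0,"yaw": 0,"grip": 10},{"dx": 0,"dy": 0,"dz": 0,"yaw": 0,"grip": 10}]}}

```text
time: 9.67
tcp_pos: [545.2, -129.3, 144.4]
eef_rot: [[-0.017, -1.0, -0.0], [-1.0, 0.017, 0.0], [-0.0, 0.0, -1.0]]
force: [1.3, 0.1, 0.5]
grip_width: 29.5
```

Call:
{"op": "move_arm", "data": {"rows": [{"dx": 0,"dy": -0.0007,"dz": 0,"yaw": 0,"grip": 10},{"dx": 0,"dy": 0,"dz": 0,"yaw": 0,"grip": 10}]}}

```text
time: 9.83
tcp_pos: [545.9, -129.3, 144.4]
eef_rot: [[-0.017, -1.0, -0.0], [-1.0, 0.017, 0.0], [-0.0, 0.0, -1.0]]
force: [0.6, -1.2, 2.1]
grip_width: 29.9
```

Call:
{"op": "move_arm", "data": {"rows": [{"dx": 0,"dy": -0.0007,"dz": 0,"yaw": 0,"grip": 10},{"dx": 0,"dy": 0,"dz": 0,"yaw": 0,"grip": 10}]}}

```text
time: 10.0
tcp_pos: [546.5, -129.4, 144.4]
eef_rot: [[-0.017, -1.0, -0.0], [-1.0, 0.017, 0.0], [-0.0, 0.0, -1.0]]
force: [0.4, 0.3, 1.9]
grip_width: 29.9
```

Call:
{"op": "move_arm", "data": {"rows": [{"dx": 0,"dy": -0.0007,"dz": 0,"yaw": 0,"grip": 10},{"dx": 0,"dy": 0,"dz": 0,"yaw": 0,"grip": 10}]}}

```text
time: 10.17
tcp_pos: [546.6, -129.4, 144.4]
eef_rot: [[-0.017, -1.0, -0.002], [-1.0, 0.017, 0.0], [0.0, 0.002, -1.0]]
force: [-2.2, -0.7, 2.4]
grip_width: 30.0
```

Call:
{"op": "move_arm", "data": {"rows": [{"dx": 0,"dy": 0.0036,"dz": 0,"yaw": 0,"grip": 10},{"dx": 0.003,"dy": 0.007,"dz": 0,"yaw": 0,"grip": 10},{"dx": 0,"dy": 0,"dz": 0,"yaw": 0,"grip": 10},{"dx": 0,"dy": 0,"dz": 0,"yaw": 0,"grip": 10}]}}

```text
time: 10.5
tcp_pos: [537.0, -132.7, 145.0]
eef_rot: [[-0.018, -1.0, 0.002], [-1.0, 0.018, -0.001], [0.001, -0.002, -1.0]]
force: [1.7, 0.1, 3.2]
grip_width: 30.1
```

Call:
{"op": "move_arm", "data": {"rows": [{"dx": 0,"dy": 0,"dz": 0.004,"yaw": 0,"grip": 10},{"dx": 0,"dy": 0,"dz": 0.005,"yaw": 0,"grip": 10},{"dx": 0,"dy": 0,"dz": 0.005,"yaw": 0,"grip": 10},{"dx": 0,"dy": 0,"dz": 0.005,"yaw": 0,"grip": 10},{"dx": 0,"dy": 0,"dz": 0,"yaw": 0,"grip": 10}]}}

```text
time: 10.92
tcp_pos: [535.6, -131.9, 123.5]
eef_rot: [[-0.017, -1.0, -0.003], [-1.0, 0.017, 0.001], [-0.001, 0.003, -1.0]]
force: [3.0, -0.4, -3.4]
grip_width: 29.7
```

Call:
{"op": "move_arm", "data": {"rows": [{"dx": 0,"dy": 0,"dz": 0.005,"yaw": 0,"grip": 10},{"dx": 0,"dy": 0,"dz": 0.005,"yaw": 0,"grip": 10},{"dx": 0,"dy": 0,"dz": 0.005,"yaw": 0,"grip": 10},{"dx": 0,"dy": 0,"dz": 0.005,"yaw": 0,"grip": 10},{"dx": 0,"dy": 0,"dz": 0,"yaw": 0,"grip": 10}]}}

```text
time: 11.33
tcp_pos: [535.9, -132.0, 104.0]
eef_rot: [[-0.017, -1.0, -0.002], [-1.0, 0.017, 0.001], [-0.0, 0.002, -1.0]]
force: [2.6, -0.6, -3.4]
grip_width: 29.8
```

Call:
{"op": "move_arm", "data": {"rows": [{"dx": 0,"dy": 0,"dz": 0.005,"yaw": 0,"grip": 10},{"dx": 0,"dy": 0,"dz": 0.005,"yaw": 0,"grip": 10},{"dx": 0,"dy": 0,"dz": 0.005,"yaw": 0,"grip": 10},{"dx": 0,"dy": 0,"dz": 0.004,"yaw": 0,"grip": 10},{"dx": 0,"dy": 0,"dz": 0,"yaw": 0,"grip": 10},{"dx": 0,"dy": 0,"dz": 0,"yaw": 0,"grip": 10},{"dx": 0,"dy": 0,"dz": 0,"yaw": 0,"grip": 10}]}}

```text
time: 11.92
tcp_pos: [536.8, -132.2, 86.1]
eef_rot: [[-0.017, -1.0, 0.0], [-1.0, 0.017, 0.0], [-0.0, -0.0, -1.0]]
force: [2.8, 1.1, -3.3]
grip_width: 29.9
```

Call:
{"op": "move_arm", "data": {"rows": [{"dx": 0,"dy": 0,"dz": 0.002,"yaw": 0,"grip": 10},{"dx": 0,"dy": 0,"dz": 0.002,"yaw": 0,"grip": 10},{"dx": 0,"dy": 0,"dz": 0.002,"yaw": 0,"grip": 10},{"dx": 0,"dy": 0,"dz": 0,"yaw": 0,"grip": 10},{"dx": 0,"dy": 0,"dz": 0,"yaw": 0,"grip": 10}]}}

```text
time: 12.33
tcp_pos: [536.7, -132.3, 80.4]
eef_rot: [[-0.017, -1.0, 0.0], [-1.0, 0.017, -0.0], [0.0, -0.0, -1.0]]
force: [2.3, -1.2, -1.2]
grip_width: 29.7
```

Call:
{"op": "move_arm", "data": {"rows": [{"dx": 0,"dy": 0,"dz": 0.002,"yaw": 0,"grip": 10},{"dx": 0,"dy": 0,"dz": 0.002,"yaw": 0,"grip": 10},{"dx": 0,"dy": 0,"dz": 0.001,"yaw": 0,"grip": 10},{"dx": 0,"dy": 0,"dz": 0,"yaw": 0,"grip": 10},{"dx": 0,"dy": 0,"dz": 0,"yaw": 0,"grip": 10}]}}

```text
time: 12.75
tcp_pos: [536.7, -132.2, 75.3]
eef_rot: [[-0.017, -1.0, -0.0], [-1.0, 0.017, 0.0], [-0.0, 0.0, -1.0]]
force: [2.2, -0.1, -1.1]
grip_width: 30.1
```

```bash
cat > f.py <<'E'
from workcell import arm
import numpy as np,sys
F=[]
for i in range(int(sys.argv[1])):
    F.append(arm.observe()['force']);arm.camera('side')
s=arm.observe();F.append(s['force']);print(np.mean(F,0).round(2),s['tcp_pos'].round(2),s['time'])
E
python3 f.py 5
```

```text
[ 2.29 -0.36 -1.83] [ 536.75 -132.21   75.35] 13.0
```

Call:
{"op": "move_arm", "data": {"rows": [{"dx": 0,"dy": 0,"dz": 0.002,"yaw": 0,"grip": 10},{"dx": 0,"dy": 0,"dz": 0.0015,"yaw": 0,"grip": 10},{"dx": 0,"dy": 0,"dz": 0,"yaw": 0,"grip": 10},{"dx": 0,"dy": 0,"dz": 0,"yaw": 0,"grip": 10}]}}

```text
time: 13.33
tcp_pos: [536.9, -132.3, 72.2]
eef_rot: [[-0.017, -1.0, 0.001], [-1.0, 0.017, -0.0], [0.0, -0.001, -1.0]]
force: [1.4, -0.2, 0.9]
grip_width: 29.9
```

```bash
python3 f.py 5
```

```text
[ 1.96 -0.47  1.26] [ 536.9  -132.31   72.1 ] 13.5833
```

Call:
{"op": "move_arm", "data": {"rows": [{"dx": -0.001,"dy": 0,"dz": 0,"yaw": 0,"grip": 10},{"dx": -0.001,"dy": 0,"dz": 0,"yaw": 0,"grip": 10},{"dx": -0.001,"dy": 0,"dz": 0,"yaw": 0,"grip": 10},{"dx": 0,"dy": 0,"dz": 0,"yaw": 0,"grip": 10}]}}

```text
time: 13.92
tcp_pos: [537.0, -129.7, 72.2]
eef_rot: [[-0.017, -1.0, 0.001], [-1.0, 0.017, -0.001], [0.001, -0.001, -1.0]]
force: [3.4, -4.2, 0.6]
grip_width: 29.7
```

```bash
python3 f.py 2
```

```text
[ 3.13 -3.51  0.84] [ 537.03 -129.65   72.15] 14.0167
```

Call:
{"op": "move_arm", "data": {"rows": [{"dx": -0.001,"dy": 0,"dz": 0,"yaw": 0,"grip": 10},{"dx": -0.001,"dy": 0,"dz": 0,"yaw": 0,"grip": 10},{"dx": -0.001,"dy": 0,"dz": 0,"yaw": 0,"grip": 10},{"dx": 0,"dy": 0,"dz": 0,"yaw": 0,"grip": 10}]}}

```text
time: 14.35
tcp_pos: [536.8, -126.1, 72.0]
eef_rot: [[-0.017, -1.0, 0.0], [-1.0, 0.017, -0.0], [0.0, -0.0, -1.0]]
force: [1.7, -3.3, 1.4]
grip_width: 30.0
```

```bash
python3 f.py 2
```

```text
[ 2.19 -2.95  1.72] [ 536.82 -126.05   71.96] 14.45
```

Call:
{"op": "move_arm", "data": {"rows": [{"dx": -0.001,"dy": 0,"dz": 0,"yaw": 0,"grip": 10},{"dx": -0.001,"dy": 0,"dz": 0,"yaw": 0,"grip": 10},{"dx": -0.001,"dy": 0,"dz": 0,"yaw": 0,"grip": 10},{"dx": 0,"dy": 0,"dz": 0,"yaw": 0,"grip": 10}]}}

```text
time: 14.78
tcp_pos: [536.8, -123.0, 72.0]
eef_rot: [[-0.017, -1.0, -0.0], [-1.0, 0.017, 0.0], [-0.0, 0.0, -1.0]]
force: [2.5, -2.0, 1.7]
grip_width: 30.0
```

```bash
python3 f.py 2
```

```text
[ 2.29 -2.3   1.  ] [ 536.79 -123.03   71.96] 14.8833
```

Call:
{"op": "move_arm", "data": {"rows": [{"dx": -0.001,"dy": 0,"dz": 0,"yaw": 0,"grip": 10},{"dx": -0.001,"dy": 0,"dz": 0,"yaw": 0,"grip": 10},{"dx": -0.001,"dy": 0,"dz": 0,"yaw": 0,"grip": 10},{"dx": 0,"dy": 0,"dz": 0,"yaw": 0,"grip": 10}]}}

```text
time: 15.22
tcp_pos: [536.9, -120.0, 72.0]
eef_rot: [[-0.017, -1.0, 0.0], [-1.0, 0.017, 0.0], [-0.0, -0.0, -1.0]]
force: [2.2, -2.1, 1.3]
grip_width: 30.0
```

```bash
python3 f.py 2
```

```text
[ 2.18 -2.87  1.29] [ 536.9  -120.02   71.97] 15.3167
```

Call:
{"op": "move_arm", "data": {"rows": [{"dx": -0.001,"dy": 0,"dz": 0,"yaw": 0,"grip": 10},{"dx": -0.001,"dy": 0,"dz": 0,"yaw": 0,"grip": 10},{"dx": -0.001,"dy": 0,"dz": 0,"yaw": 0,"grip": 10},{"dx": 0,"dy": 0,"dz": 0,"yaw": 0,"grip": 10}]}}

```text
time: 15.65
tcp_pos: [536.4, -116.4, 71.5]
eef_rot: [[-0.017, -1.0, -0.001], [-1.0, 0.017, 0.001], [-0.001, 0.001, -1.0]]
force: [2.2, -0.3, -1.8]
grip_width: 29.6
```

```bash
python3 f.py 2
```

```text
[ 2.55 -0.02 -1.72] [ 536.52 -116.44   71.55] 15.75
```

Call:
{"op": "move_arm", "data": {"rows": [{"dx": -0.001,"dy": 0,"dz": 0,"yaw": 0,"grip": 10},{"dx": -0.001,"dy": 0,"dz": 0,"yaw": 0,"grip": 10},{"dx": -0.001,"dy": 0,"dz": 0,"yaw": 0,"grip": 10},{"dx": 0,"dy": 0,"dz": 0,"yaw": 0,"grip": 10}]}}

```text
time: 16.08
tcp_pos: [536.9, -115.6, 71.8]
eef_rot: [[-0.016, -1.0, -0.0], [-1.0, 0.016, -0.003], [0.003, 0.0, -1.0]]
force: [2.1, -5.1, -2.3]
grip_width: 29.6
```

```bash
python3 f.py 2
```

```text
[ 2.18 -5.05 -2.76] [ 536.87 -115.6    71.82] 16.1833
```

Call:
{"op": "move_arm", "data": {"rows": [{"dx": 0.002,"dy": 0,"dz": 0,"yaw": 0,"grip": 10},{"dx": 0.0019,"dy": 0,"dz": 0,"yaw": 0,"grip": 10},{"dx": 0,"dy": 0,"dz": 0,"yaw": 0,"grip": 10},{"dx": 0,"dy": 0,"dz": 0,"yaw": 0,"grip": 10}]}}

```text
time: 16.52
tcp_pos: [536.8, -117.3, 71.9]
eef_rot: [[-0.018, -1.0, -0.0], [-1.0, 0.018, 0.002], [-0.002, 0.0, -1.0]]
force: [4.0, 2.0, -1.5]
grip_width: 29.9
```

```bash
python3 f.py 3
```

```text
[ 2.67  1.78 -1.62] [ 536.85 -117.57   71.93] 16.6667
```

Call:
{"op": "move_arm", "data": {"rows": [{"dx": 0,"dy": 0,"dz": 0.0015,"yaw": 0,"grip": 10},{"dx": 0,"dy": 0,"dz": 0.0015,"yaw": 0,"grip": 10},{"dx": 0,"dy": 0,"dz": 0,"yaw": 0,"grip": 10}]}}

```text
time: 16.92
tcp_pos: [536.9, -118.5, 68.9]
eef_rot: [[-0.017, -1.0, -0.0], [-1.0, 0.017, -0.001], [0.001, 0.0, -1.0]]
force: [3.0, -0.3, -1.2]
grip_width: 29.9
```

```bash
python3 f.py 3
```

```text
[ 1.94 -0.3  -1.05] [ 537.06 -118.47   68.99] 17.0667
```

Call:
{"op": "move_arm", "data": {"rows": [{"dx": -0.0009,"dy": 0,"dz": 0.0015,"yaw": 0,"grip": 10},{"dx": 0,"dy": 0,"dz": 0.0015,"yaw": 0,"grip": 10},{"dx": 0,"dy": 0,"dz": 0,"yaw": 0,"grip": 10}]}}

```text
time: 17.32
tcp_pos: [536.7, -117.3, 65.7]
eef_rot: [[-0.017, -1.0, -0.0], [-1.0, 0.017, -0.0], [0.0, 0.0, -1.0]]
force: [2.1, -0.2, -0.4]
grip_width: 29.9
```

```bash
python3 f.py 3
```

```text
[ 1.91 -0.5  -0.96] [ 536.98 -117.29   65.82] 17.4667
```

Call:
{"op": "move_arm", "data": {"rows": [{"dx": 0,"dy": 0,"dz": 0.0015,"yaw": 0,"grip": 10},{"dx": 0,"dy": 0,"dz": 0.001,"yaw": 0,"grip": 10},{"dx": 0,"dy": 0,"dz": 0,"yaw": 0,"grip": 10}]}}

```text
time: 17.72
tcp_pos: [536.8, -117.1, 63.2]
eef_rot: [[-0.017, -1.0, -0.0], [-1.0, 0.017, 0.0], [-0.0, 0.0, -1.0]]
force: [1.9, -0.2, -0.3]
grip_width: 30.1
```

```bash
python3 f.py 3
```

```text
[ 1.99 -0.06 -0.51] [ 536.94 -117.14   63.35] 17.8667
```

Call:
{"op": "move_arm", "data": {"rows": [{"dx": 0,"dy": 0,"dz": 0.001,"yaw": 0,"grip": 10},{"dx": 0,"dy": 0,"dz": 0.001,"yaw": 0,"grip": 10},{"dx": 0,"dy": 0,"dz": 0,"yaw": 0,"grip": 10}]}}

```text
time: 18.12
tcp_pos: [537.0, -117.2, 61.5]
eef_rot: [[-0.017, -1.0, 0.0], [-1.0, 0.017, -0.0], [0.0, -0.0, -1.0]]
force: [1.8, 0.3, 0.2]
grip_width: 29.9
```

```bash
python3 f.py 3
```

```text
[ 1.98  0.49 -0.29] [ 536.99 -117.23   61.47] 18.2667
```

Call:
{"op": "move_arm", "data": {"rows": [{"dx": 0,"dy": 0,"dz": 0.001,"yaw": 0,"grip": 10},{"dx": 0,"dy": 0,"dz": 0.001,"yaw": 0,"grip": 10},{"dx": 0,"dy": 0,"dz": 0,"yaw": 0,"grip": 10}]}}

```text
time: 18.52
tcp_pos: [537.0, -117.3, 59.6]
eef_rot: [[-0.017, -1.0, 0.0], [-1.0, 0.017, -0.0], [0.0, -0.0, -1.0]]
force: [1.8, 0.2, 1.6]
grip_width: 30.1
```

```bash
python3 f.py 3
```

```text
[1.78 0.05 1.85] [ 537.   -117.23   59.59] 18.6667
```

Call:
{"op": "move_arm", "data": {"rows": [{"dx": 0,"dy": 0,"dz": -0.001,"yaw": 0,"grip": 10},{"dx": 0,"dy": 0,"dz": 0,"yaw": 0,"grip": 10},{"dx": 0,"dy": 0,"dz": 0,"yaw": 0,"grip": 36},{"dx": 0,"dy": 0,"dz": 0,"yaw": 0,"grip": 42},{"dx": 0,"dy": 0,"dz": 0,"yaw": 0,"grip": 48},{"dx": 0,"dy": 0,"dz": 0,"yaw": 0,"grip": 48},{"dx": 0,"dy": 0,"dz": 0,"yaw": 0,"grip": 48}]}}

```text
time: 19.25
tcp_pos: [536.9, -117.2, 60.4]
eef_rot: [[-0.017, -1.0, -0.0], [-1.0, 0.017, -0.0], [0.0, 0.0, -1.0]]
force: [2.2, -0.3, -0.6]
grip_width: 44.7
```

```bash
python3 f.py 3; python3 show.py d1 45
```

```text
[ 2.37  0.35 -0.22] [ 536.96 -117.19   60.42] 19.4
[ 537.  -117.2   60.4] [-0.0172 -0.9999] [2.8 0.9 0.5] 44.92749610808717 19.4
```

View pics/d1.png

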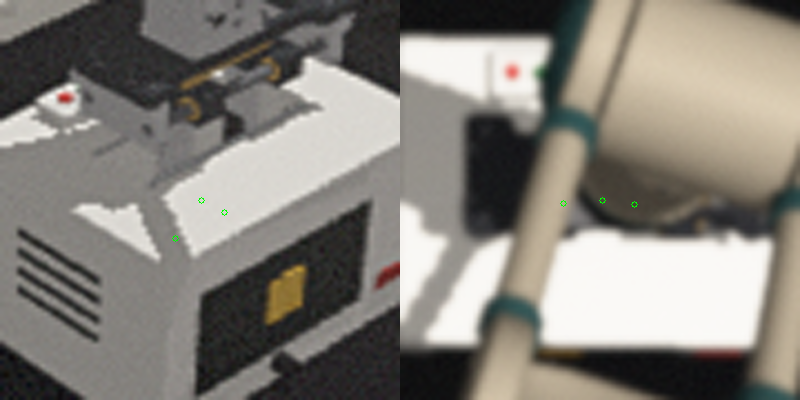

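Call:
{"op": "move_arm", "data": {"rows": [{"dx": 0,"dy": 0,"dz": -0.003,"yaw": 0,"grip": 48},{"dx": 0,"dy": 0,"dz": -0.005,"yaw": 0,"grip": 48},{"dx": 0,"dy": 0,"dz": -0.006,"yaw": 0,"grip": 48},{"dx": 0,"dy": 0,"dz": -0.006,"yaw": 0,"grip": 48},{"dx": 0,"dy": 0,"dz": -0.006,"yaw": 0,"grip": 48},{"dx": 0,"dy": 0,"dz": -0.006,"yaw": 0,"grip": 48}]}}

```text
time: 20.0
tcp_pos: [537.2, -117.3, 93.3]
eef_rot: [[-0.017, -1.0, 0.001], [-1.0, 0.017, -0.0], [0.0, -0.001, -1.0]]
force: [2.7, -0.8, -2.3]
grip_width: 45.5
```

Call:
{"op": "move_arm", "data": {"rows": [{"dx": 0,"dy": 0,"dz": -0.006,"yaw": 0,"grip": 48},{"dx": 0,"dy": 0,"dz": -0.006,"yaw": 0,"grip": 48},{"dx": 0,"dy": 0,"dz": -0.006,"yaw": 0,"grip": 48},{"dx": 0,"dy": 0,"dz": -0.006,"yaw": 0,"grip": 48},{"dx": 0,"dy": 0,"dz": -0.006,"yaw": 0,"grip": 48},{"dx": 0,"dy": 0,"dz": -0.006,"yaw": 0,"grip": 48},{"dx": 0,"dy": 0,"dz": -0.01,"yaw": 0,"grip": 48},{"dx": 0,"dy": 0,"dz": -0.02,"yaw": 0,"grip": 48},{"dx": 0,"dy": 0,"dz": -0.03,"yaw": 0,"grip": 48},{"dx": 0,"dy": 0,"dz": -0.03,"yaw": 0,"grip": 48},{"dx": 0,"dy": 0,"dz": -0.03,"yaw": 0,"grip": 48},{"dx": 0,"dy": 0,"dz": -0.01,"yaw": 0,"grip": 48}]}}

```text
time: 21.0
tcp_pos: [537.0, -117.6, 262.8]
eef_rot: [[-0.017, -1.0, 0.003], [-1.0, 0.017, -0.002], [0.002, -0.003, -1.0]]
force: [1.1, 0.3, 0.5]
grip_width: 45.1
```

```bash
python3 show.py d2 80
```

```text
[ 537.  -117.6  262.8] [-0.0172 -0.9998] [1.1 0.3 0.5] 45.11183592544253 21.0
```

View pics/d2_side.png

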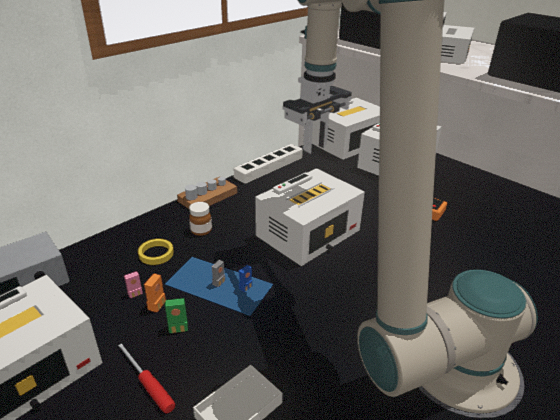

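Call:
{"op": "move_arm", "data": {"rows": [{"dx": 0.02,"dy": 0.01,"dz": -0.01,"yaw": 0,"grip": 48},{"dx": 0.03,"dy": 0.02,"dz": 0,"yaw": 0,"grip": 48},{"dx": 0.03,"dy": 0.02,"dz": 0,"yaw": 0,"grip": 48},{"dx": 0.03,"dy": 0.02,"dz": 0,"yaw": 0,"grip": 48},{"dx": 0.03,"dy": 0.02,"dz": 0,"yaw": 0,"grip": 48},{"dx": 0.03,"dy": 0.02,"dz": 0,"yaw": 0,"grip": 48},{"dx": 0.03,"dy": 0.02,"dz": 0,"yaw": 0,"grip": 48},{"dx": 0.02,"dy": 0.01,"dz": 0,"yaw": 0,"grip": 48},{"dx": 0,"dy": 0,"dz": 0,"yaw": 0,"grip": 48},{"dx": 0,"dy": 0,"dz": 0,"yaw": 0,"grip": 48}]}}

```text
time: 21.93
tcp_pos: [391.6, -334.2, 266.1]
eef_rot: [[-0.02, -1.0, -0.003], [-1.0, 0.02, 0.004], [-0.004, 0.003, -1.0]]
force: [0.0, 0.3, -0.4]
grip_width: 44.7
```

```bash
python3 show.py d3 80; python3 -c "
import cv2,numpy as np
a=cv2.imread('pics/d3_side.png')[165:265,250:370];b=cv2.imread('pics/d3_top.png')[170:260,280:400]
cv2.imwrite('pics/d3c.png',np.hstack([cv2.resize(a,(400,333),interpolation=2),cv2.resize(b,(400,333),interpolation=2)]))"
```

```text
[ 391.6 -334.2  266.1] [-0.0199 -0.9998] [ 0.   0.3 -0.4] 44.74019003029041 21.9333
```

View pics/d3c.png

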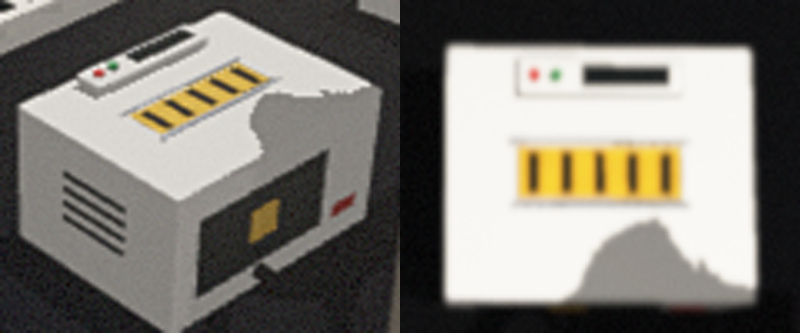

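View pics/d3_top.png

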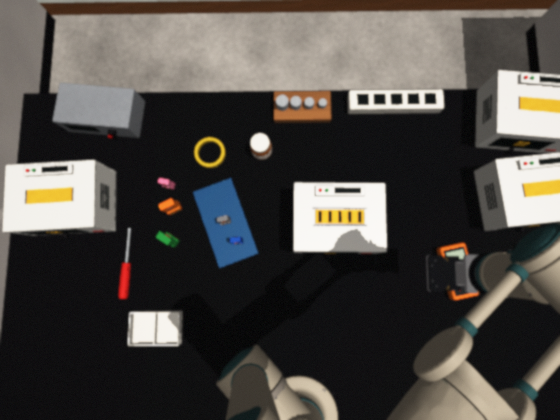

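```bash
python3 -c "
from workcell import arm
print(arm.job_done())"
```

```text
the job is handed in; nothing more can be done
None
```

I loaded the small orange carrier into the striped-flap tester and handed the job in at about 22 s of the 58 s allowed. The flap closed over it.

- **Finding x:** I lowered the carrier through the flap and touched the hatch's +x edge with about 3 N. That put the carrier's centring point about 1 mm from the camera estimate.
- **Finding the pocket:** I pressed the foot on the bed with about 3 N and dragged it to +y. The upward force dropped to its free level near world y = -116.4, and the wall stopped the foot near -115.6. I backed off about 1.7 mm and pushed down.
- **Seating:** The carrier went about 12 mm below the height where it first touched the bed, then met roughly 2 N of sprung resistance. That matches the pocket's 12 mm depth. I then opened the fingers and drew back.
- **Last checks:** In both cameras the flap is shut and level. The blue and grey carriers, tape, jar and screwdriver look unmoved. The multimeter was partly hidden by the gripper, which was well above it, so I saw only part of it.
- **Forces:** The highest reading I saw on the tester was about 5 N. I only have samples from the end of each move and a few averaged readings, so shorter peaks could have been missed.

**Disagreements and limits:**
- The two cameras differed by 6–8 mm in y for both the carrier and the tester. I relied on relative views and contact instead.
- The carrier cannot be seen once the flap is shut, so the seating rests on depth, force and the flap closing.

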